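# Hold a labelled bottle against a code reader's sprung bumper

### The arm

A 6-joint arm with a two-finger parallel gripper is mounted at the origin on a cart in front of the work surface, level with it; the furniture and walls round the work are solid. World frame = base frame: x ahead of the robot, y to its left, z up, the work surface at z = 0. Lengths are in m, angles in rad, forces in N, time in s.
With the tool pointing down it reaches from about 0.35 to 0.975 m from the base axis. Payload 4.9 kg.
Tool frame: the origin (TCP) lies at the very end of the fingers, on their centre line; the grasp point (between the pads) lies behind it (manip.grip_depth is the z of the grasp point in the tool frame, in m); z points along the fingers, y is the direction in which the jaws open and shut (so a half turn about z gives the same grasp; the last joint's range is limited). The gripper opens to 85 mm and grips with 20 to 120 N. Pads are 22 mm wide; open, the fingers measure 114 mm over their backs; the gripper's body (76 mm by 85 mm) begins 54 mm behind the grasp point. The pads swing forward as they close: fully open they stand 13 mm farther back than shut.
Start: joints at [1.194, 0.053, 1.613, -0, 1.476, -0.119], TCP at [0.159, 0.604, 0.231] pointing down, gripper open.
Joint ranges: [-3.01, 3.01], [-1.01, 2.22], [0.06, 2.58], [-1.02, 4.17], [0.09, 2.62], [-3.14, 3.14]. Speed limits (rad/s): [2.57, 2.57, 3.14, 3.14, 3.14, 3.14].

### API

Orientations are given as a unit quaternion [w, x, y, z].
In Python, from plant import state, optics, manip, silhouettes, place_of gives the robot as it stands. The module is installed in compiled form; this text tells all that it offers.
- The arm moves only by the tool jog_arm, never from a script. Its argument "increments" is a list of rows, each an object with "slide": the shift along the tool's x, y, z in mm, a list of three; "rotation": the turn, a rotation vector about the tool's x, y, z in degrees, a list of three. A call has 1 to 20 rows; each row shifts and turns the commanded pose from where the row before left it, along the tool's axes as they then stand; what a row does not reach is not made up. A row lasts 1/12 s, in which the tool goes at most 41.7 mm and 7.16 degrees, less where a joint would pass 70% of its speed; a pose out of reach is approached as far as the arm can. A call with a gripper value outside its range is refused whole. "fingers" is the opening, from 0 (shut) to 1 (fully open), set as the call begins (left out, the last holds). The fingers move at their own pace and stop on an object; the grip force is fixed at half the most. Time passes only in rows, so rows that do not move let the fingers close. It gives the time, the measured TCP pose, the force and the opening at its end, in the units of the state.
- state(): the state, without advancing time (a new reading comes with each control period).
- optics.grab_frame(name): name is "scene" or "top" or "wrist"; returns a dict with "frame" (400x640x3 uint8, blue, green, red), "camera_matrix" (3x3 intrinsics, pixels), "distortion" ([k1, k2, p1, p2, k3] as OpenCV has them; the pictures are not rectified), "R" (3x3) and "t" (3): a world point X has camera coordinates R X + t. Camera axes: x right, y down, z forward; pixel columns grow to the right and rows downward; lengths in m; the calibration is good to about 2 mm. A picture is of the moment at which its call begins. There is no depth.
- manip.job_done(): hands the job in, once; it reports no verdict.
Trained networks look in the newest picture that a camera, given by its name, has taken for a name from the list of things; names that differ only in an ending like _2 or _b are one class to them, and where a whole thing is asked for, a point or a joint stands for the part that bears it (a point fixed in the world has none). Each returns a list of dicts, best first, with "score" (0 to 1); they miss things now and then, are a little off and sometimes report something else, mostly with a low value. They report only what shows in the picture. A call takes as long as a camera call. They do not tell look-alikes from the thing itself.
- silhouettes(thing, camera): "mask" (400x640 bool, what is visible of it) and "bbox" ([left, top, right, bottom] in pixels, round what is visible of it).
- place_of(thing, camera): "uv" ([column, row] in pixels: a listed point, or the origin of a listed thing).
The state is a dict: "time": time; "joint_pos": joint angles; "joint_vel": joint speeds; "joint_efforts": joint torques, N m; "tool_pos": TCP position; "tool_rot": TCP orientation; "contact_force": force on the tool from outside, world axes, zero at the start; "ft_torque": the same for the moment, N m; "gripper_width": opening from 0.0 (shut) to 1.0 (fully open).
Only numpy, scipy, OpenCV 4.12 (cv2) and the standard library are available. Lean on these libraries where they do the work, as an engineer would, in place of code of your own. Each camera call takes 0.05 s, during which the arm holds its last target.

### The job

Turn the small round bottle with the black-barred white code label so that the label looks squarely into the code reader's window, then, standing upright on the worktop in front of the reader, press it against the middle of the reader's sprung bumper bar until the pointer pin on top stands between the two pairs of ribs (a push of about 8 N). Finish while still holding the bottle there with a steady push, as a third hand for a colleague who will strap it down: do not let go. Never run the bumper all the way in, and leave the other bottles and the petri dish and tape where they are.

Things in the scene. Friction and masses are not known exactly. Their poses are not given: they have to be found in the camera images.
- sample_bottle: Small round glass screw bottle, 56 mm in diameter, 105 mm tall, 0.15 kg, the smaller of the two round bottles, the only thing with a code label. Straight wall from 6 to 55 mm height, then a shoulder; screw cap 42 mm in diameter from 81 to 105 mm. Origin: centre of the underside; z up; label on its +x side. It starts turned 0.7 to 2.2 rad counter-clockwise (from above) from where it must face.
- label (a point): Centre of the bottle's paper code label (white with black bars, 30 mm tall, 28 mm wide round the curve): on the glass, 29 mm from the bottle's axis on its +x side, 26 mm above its underside.
- reader: Code reader fixed to the worktop: grey housing 80 deep x 80 wide x 70 mm high; its foot plate, 6 mm high and 120 mm wide, begins 45 mm in front of the origin. Origin: centre of the housing's underside, on the worktop; +x points from its front to its back: press that way; z up. The dark window is in the front face (x = -40 mm); the rubber bumper bar stands in front of and above it.
- window (a point): Centre of the reader's window: on the front face, 41 mm in front of the reader's origin, 26 mm above the worktop.
- bumper_face (a point): Centre of the bumper bar's flat front face; it moves with the bar. The bar is level, 52 mm long across the reader, 14 mm tall (45 to 59 mm above the worktop); at rest its face is 82 mm in front of the reader's origin.
- bumper (a joint): How far the bumper bar is pressed in, m: 0 at rest, 0.030 fully in. The spring pushes back with 2 N plus 400 N per metre (8 N at 0.015). A pin on top of the housing moves with the bar; it stands between the two pairs of steel ribs when the bar is about 0.010 to 0.020 in.
- large_bottle: Larger round clear bottle without a code label, 63 mm in diameter, 130 mm tall, to be left alone; origin at the centre of its underside.
- dropper_bottle: Square amber dropper bottle (plain label, no bars), 47 mm wide, 132 mm tall, to be left alone; origin at the centre of its underside.
- petri_dish: Glass petri dish, 70 mm in diameter, 17 mm high, to be left alone; origin at the centre of its underside.
- tape: Roll of packing tape lying flat, 89 mm in diameter, 19 mm high, to be left alone; origin at the centre of its underside.
There are look-alikes about, which are no part of the job. What is shaped like the sample_bottle but green or purple is not meant.

How it is judged:
On the way:
1. the label faces the reader before the bottle touches the bumper (angle between the x axis of sample_bottle and the x axis of reader, either way round below 0.25 rad and horizontal distance between label and window below 0.16 m and x of window in the frame of sample_bottle above 0 m and contact force between sample_bottle and reader below 0.3 N and value of joint bumper below 0.003 m), for 0.05 s.
At the end, for the whole second after the job is handed in: Gripper still holding the bottle, still and pressed on the reader with 4.5 to 12 N, bumper 9 to 21 mm in, through the last second; label faces the window within 0.2 rad, bottle within 12 mm of the reader's middle line, upright within 0.1 rad, standing on the worktop within 6 mm (value of joint bumper between 0.009 and 0.021 m and contact force between sample_bottle and reader between 4.5 and 12 N and contact force between the fingers and sample_bottle above 2 N and angle between the x axis of sample_bottle and the x axis of reader, either way round below 0.2 rad and horizontal distance between label and window below 0.05 m and y of sample_bottle in the frame of reader between -0.012 and 0.012 m and angle between sample_bottle's own z axis and vertical below 0.1 rad and height (world z) of sample_bottle below 0.006 m and linear speed of sample_bottle below 0.01 m/s); the arm keeps its last pose, push and grip.
It fails at once if the bumper was run all the way in (value of joint bumper above 0.0285 m).
It fails at once if the bottle was knocked over (angle between sample_bottle's own z axis and vertical above 0.6 rad).
It fails at once if a bystander was moved (distance of any of large_bottle, dropper_bottle, petri_dish, tape from where it was at the start of the episode above 0.025 m).
It also fails if it takes over 45 s, if anything falls off the work surface, if the arm or the gripper's body presses on something with over 40 N, if the wrist force passes 120 N, or if a joint passes its speed limit or range.

## Working session

There is one attempt and no reset: what is moved stays moved. The work goes in short steps, Python scripts to look and compute and a tool call to move; the robot and the scene stay as the last step left them, time stands still between calls to the robot, and variables do not carry over. Pictures are saved under pics/ and viewed, and the job is handed in when it is done.

Besides the shell and the picture viewer there is one more tool, called after ">>>" by a JSON object that holds its "fn" and its "kwargs", one argument or row to a line. jog_arm: Moves the arm, as the interface text tells. Its arguments: {"type":"object","properties":{"increments":{"type":"array","items":{"type":"object","properties":{"slide":{"type":"array","items":{"type":"number"}},"rotation":{"type":"array","items":{"type":"number"}}}}},"fingers":{"type":"number"}},"required":["increments"]}

```bash
mkdir -p pics; cat > h.py <<'E'
import numpy as np,cv2
from plant import state,optics,manip,silhouettes,place_of
def ray(f,uv):
    p=cv2.undistortPoints(np.array([[uv]],float),f['camera_matrix'],np.array(f['distortion'],float))[0,0]
    R=np.array(f['R']);t=np.array(f['t']); d=R.T@np.array([p[0],p[1],1]); return -R.T@t,d/np.linalg.norm(d)
def atz(f,uv,z):
    c,d=ray(f,uv); return c+d*(z-c[2])/d[2]
def tri(rs):
    A=0;b=0
    for c,d in rs:
        P=np.eye(3)-np.outer(d,d);A=A+P;b=b+P@c
    return np.linalg.solve(A,b)
def proj(f,X):
    R=np.array(f['R'],float);t=np.array(f['t'],float)
    return cv2.projectPoints(np.array(X,float).reshape(-1,1,3),cv2.Rodrigues(R)[0],t,np.array(f['camera_matrix'],float),np.array(f['distortion'],float))[0][:,0]
E
python3 - <<'E'
from h import *
print(state(), manip.grip_depth)
for n in ['scene','top','wrist']:
    f=optics.grab_frame(n);cv2.imwrite(f'pics/{n}0.png',f['frame'])
    C,_=ray(f,(320,200));print(n,C.round(3))
    for th in ['sample_bottle','label','reader','window','bumper_face','large_bottle','dropper_bottle','petri_dish','tape']:
        r=place_of(th,n); print(th,[(np.round(q['uv']).tolist(),round(q['score'],2),atz(f,q['uv'],{'label':.026,'window':.026,'bumper_face':.052}.get(th,0)).round(3).tolist()) for q in r[:3]])
E
```

```text
{'time': 0.0, 'joint_pos': array([ 1.19401412e+00,  5.33451884e-02,  1.61430436e+00,  2.01216645e-06,
        1.47601131e+00, -1.18976064e-01]), 'joint_vel': array([-0.00020063, -0.00043796, -0.00089694,  0.00134371,  0.00252214,
       -0.00077839]), 'joint_efforts': array([ 8.32165347e-05, -3.93668890e+01, -3.70181179e+01, -1.49531393e-04,
        6.68260807e-03,  1.27843037e-06]), 'tool_pos': array([0.15910084, 0.6037584 , 0.23006407]), 'tool_rot': array([-2.54686455e-04,  1.28546418e-01,  9.91702954e-01, -1.00224991e-03]), 'contact_force': array([-0.22319854,  0.554103  ,  0.72650941]), 'ft_torque': array([-0.04206115,  0.0174047 , -0.00724637]), 'gripper_width': 1.0024314138091353} -0.0187
scene [-0.239 -0.474  0.545]
sample_bottle [([231.0, 195.0], 0.95, [0.418, 0.387, 0.0]), ([251.0, 206.0], 0.84, [0.402, 0.277, 0.0]), ([211.0, 185.0], 0.58, [0.427, 0.496, 0.0])]
label [([261.0, 203.0], 0.96, [0.404, 0.233, 0.026]), ([216.0, 180.0], 0.92, [0.431, 0.469, 0.026]), ([225.0, 188.0], 0.82, [0.41, 0.398, 0.026])]
reader [([355.0, 199.0], 0.55, [0.626, 0.046, 0.0])]
window [([345.0, 
[... 711 characters left out ...]
[332.0, 162.0], 0.17, [0.631, 0.04, 0.026])]
bumper_face [([331.0, 191.0], 0.65, [0.531, 0.041, 0.052]), ([330.0, 163.0], 0.46, [0.623, 0.047, 0.052])]
large_bottle [([434.0, 209.0], 0.61, [0.49, -0.294, 0.0])]
dropper_bottle [([273.0, 196.0], 0.83, [0.521, 0.228, 0.0]), ([331.0, 189.0], 0.17, [0.547, 0.04, 0.0])]
petri_dish [([393.0, 246.0], 0.94, [0.365, -0.163, 0.0])]
tape [([296.0, 237.0], 0.83, [0.387, 0.148, 0.0])]
wrist [0.082 0.624 0.374]
sample_bottle [([284.0, 358.0], 0.97, [0.411, 0.477, 0.0]), ([218.0, 367.0], 0.47, [0.402, 0.382, 0.0])]
label [([235.0, 392.0], 0.67, [0.425, 0.407, 0.026])]
reader []
window []
bumper_face []
large_bottle []
dropper_bottle []
petri_dish []
tape []
```

```bash
python3 - <<'E'
import cv2
for n,(a,b,c,d) in {'scene':(150,130,420,300),'top':(160,120,470,290)}.items():
    i=cv2.imread(f'pics/{n}0.png')[b:d,a:c];cv2.imwrite(f'pics/{n}0z.png',cv2.resize(i,(780,int(780*(d-b)/(c-a))),interpolation=cv2.INTER_CUBIC))
E
```

```text
(no output)
```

View pics/scene0z.png

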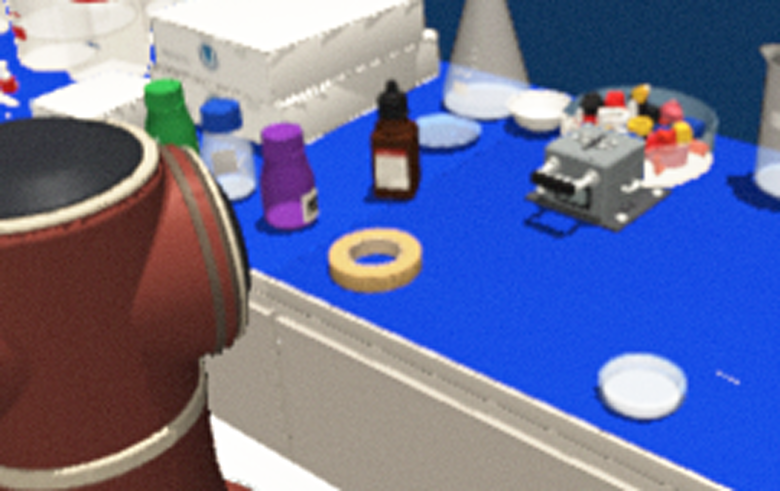

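View pics/top0z.png

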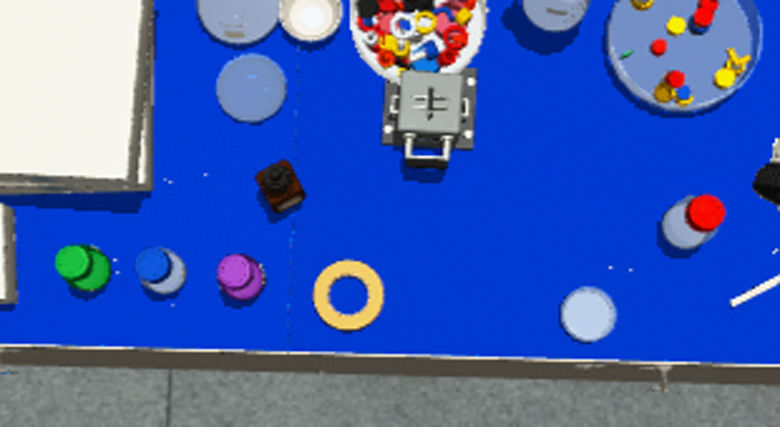

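View pics/wrist0.png

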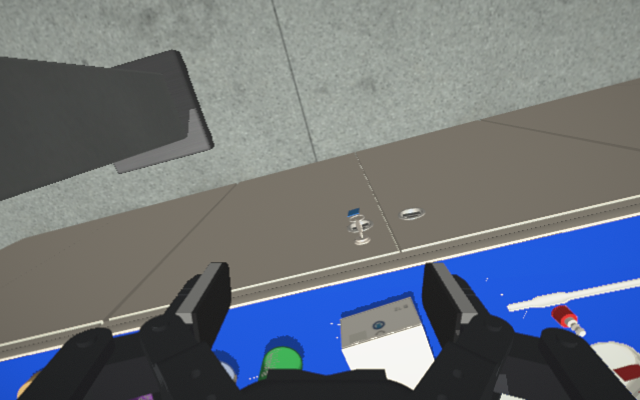

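```bash
python3 - <<'E'
from h import *
from scipy.spatial.transform import Rotation as Ro
s=state();q=s['tool_rot'];T=Ro.from_quat([q[1],q[2],q[3],q[0]]).as_matrix()
f=optics.grab_frame('wrist');R=np.array(f['R']);C=-R.T@f['t']
print('cam in tool',T.T@(C-s['tool_pos']));print('cam axes in tool cols',(T.T@R.T).round(3));print(f['camera_matrix'],f['distortion'])
f=optics.grab_frame('top');print(f['camera_matrix'][0])
for n,(a,b,c,d) in {'top':(300,145,370,200)}.items():
    i=f['frame'][b:d,a:c];cv2.imwrite(f'pics/reader_top.png',cv2.resize(i,None,fx=11,fy=10.9,interpolation=cv2.INTER_CUBIC))
f=optics.grab_frame('scene');i=f['frame'][140:210,180:290];cv2.imwrite(f'pics/bot_sc.png',cv2.resize(i,None,fx=7,fy=7,interpolation=cv2.INTER_CUBIC))
E
```

```text
cam in tool [ 0.07941265 -0.00039086 -0.14226027]
cam axes in tool cols [[ 0.    -0.95  -0.312]
 [ 1.    -0.     0.   ]
 [-0.    -0.312  0.95 ]]
[[333.06339341   0.         326.17087973]
 [  0.         333.06339341 199.5730104 ]
 [  0.           0.           1.        ]] [0.00358631 0.         0.         0.         0.        ]
[518.70541459   0.         314.67998127]
```

View pics/reader_top.png

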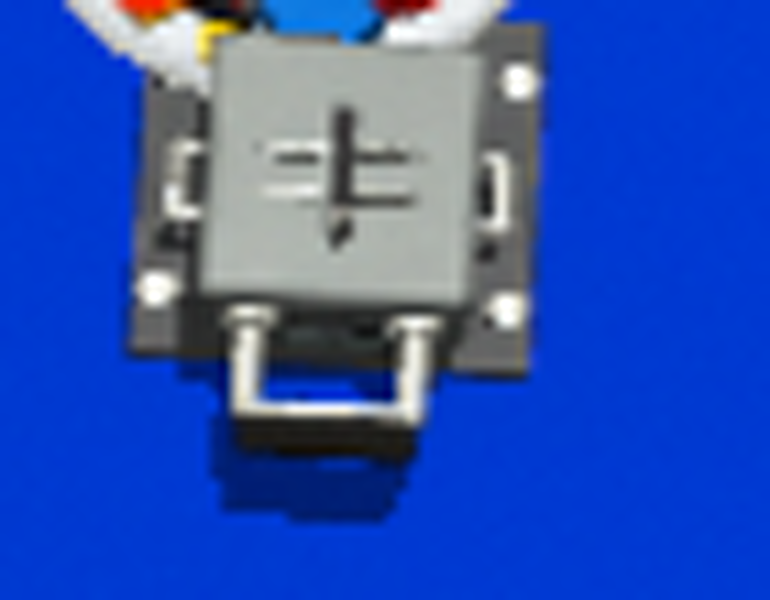

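View pics/bot_sc.png

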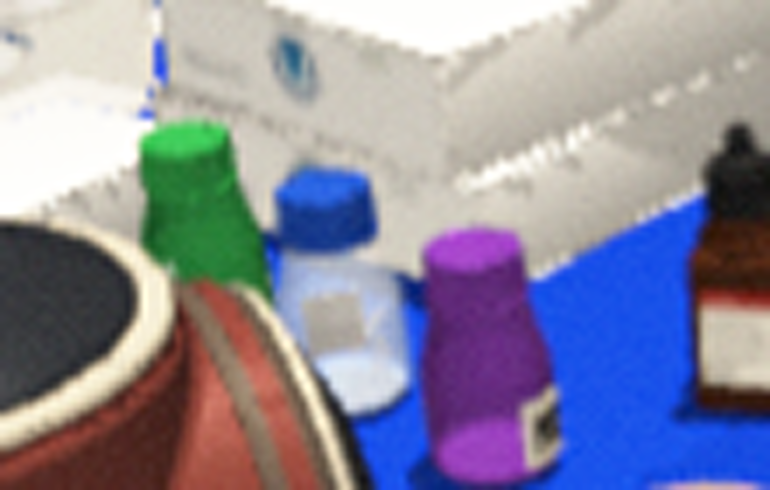

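>>> {"fn": "jog_arm", "kwargs": {
  "increments": [
    {"rotation": [0,0,6.8]},
    {"rotation": [0,0,6.8]},
    {"rotation": [0,0,6.8]},
    {"rotation": [0,0,6.8]},
    {"rotation": [0,0,6.8]},
    {"rotation": [0,0,6.8]},
    {"rotation": [0,0,6.8]},
    {"rotation": [0,0,6.8]},
    {"rotation": [0,0,6.8]},
    {"rotation": [0,0,6.8]},
    {"rotation": [0,0,6.8]},
    {"slide": [-10,33,-3]},
    {"slide": [-10,33,-3]},
    {"slide": [-10,33,-3]},
    {"slide": [-10,33,-3]},
    {"slide": [-10,33,-3]},
    {"slide": [-10,33,-3]},
    {"slide": [-10,33,-3]},
    {"slide": [-10,33,-3]},
    {}
  ]
}}

```text
invalid input
```

```bash
python3 - <<'E'
from h import *
f=optics.grab_frame('wrist');cv2.imwrite('pics/w1.png',f['frame']);print(state()['time'],state()['joint_pos'].round(2))
for th in ['sample_bottle','label']:
    print(th,[(np.round(q['uv']).tolist(),round(q['score'],2),atz(f,q['uv'],.026 if th=='label' else 0).round(3).tolist()) for q in place_of(th,'wrist')[:3]])
i=f['frame'];cv2.imwrite('pics/w1z.png',cv2.resize(i[200:400,190:450],None,fx=3,fy=3,interpolation=cv2.INTER_CUBIC))
E
```

```text
1.7 [ 1.19  0.05  1.61 -0.    1.48 -0.12]
sample_bottle [([281.0, 356.0], 0.88, [0.408, 0.473, 0.0]), ([219.0, 368.0], 0.57, [0.405, 0.383, 0.0])]
label [([236.0, 392.0], 0.55, [0.427, 0.408, 0.026])]
```

View pics/w1.png

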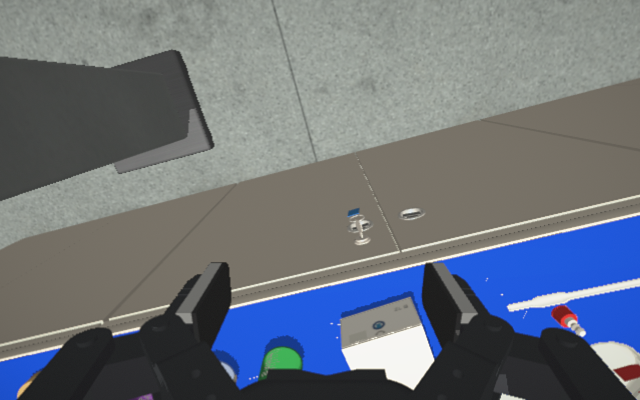

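Rows need both fields.

>>> {"fn": "jog_arm", "kwargs": {
  "increments": [
    {"slide": [0,0,0],"rotation": [0,0,6.8]},
    {"slide": [0,0,0],"rotation": [0,0,6.8]},
    {"slide": [0,0,0],"rotation": [0,0,6.8]},
    {"slide": [0,0,0],"rotation": [0,0,6.8]},
    {"slide": [0,0,0],"rotation": [0,0,6.8]},
    {"slide": [0,0,0],"rotation": [0,0,6.8]},
    {"slide": [0,0,0],"rotation": [0,0,6.8]},
    {"slide": [0,0,0],"rotation": [0,0,6.8]},
    {"slide": [0,0,0],"rotation": [0,0,6.8]},
    {"slide": [0,0,0],"rotation": [0,0,6.8]},
    {"slide": [0,0,0],"rotation": [0,0,6.8]},
    {"slide": [-10,33,-3],"rotation": [0,0,0]},
    {"slide": [-10,33,-3],"rotation": [0,0,0]},
    {"slide": [-10,33,-3],"rotation": [0,0,0]},
    {"slide": [-10,33,-3],"rotation": [0,0,0]},
    {"slide": [-10,33,-3],"rotation": [0,0,0]},
    {"slide": [-10,33,-3],"rotation": [0,0,0]},
    {"slide": [-10,33,-3],"rotation": [0,0,0]},
    {"slide": [-10,33,-3],"rotation": [0,0,0]},
    {"slide": [0,0,0],"rotation": [0,0,0]}
  ]
}}

```text
time: 3.47
tool_pos: [0.4295, 0.5241, 0.2558]
tool_rot: [0.001, 0.706, 0.708, 0.001]
contact_force: [0.6, 0.1, 0.3]
gripper_width: 0.998
```

```bash
python3 - <<'E'
from h import *
f=optics.grab_frame('wrist');cv2.imwrite('pics/w2.png',f['frame']);print(state()['time'],state()['joint_pos'].round(2))
for th in ['sample_bottle','label']:
    print(th,[(np.round(q['uv']).tolist(),round(q['score'],2),atz(f,q['uv'],.026 if th=='label' else 0).round(3).tolist()) for q in place_of(th,'wrist')[:3]])
E
```

```text
3.5167 [ 0.78  0.16  1.46 -0.    1.52  0.78]
sample_bottle [([308.0, 325.0], 0.94, [0.405, 0.283, 0.0]), ([308.0, 199.0], 0.86, [0.409, 0.474, 0.0]), ([313.0, 263.0], 0.7, [0.414, 0.384, 0.0])]
label [([321.0, 259.0], 0.87, [0.424, 0.403, 0.026]), ([336.0, 206.0], 0.74, [0.443, 0.473, 0.026])]
```

View pics/w2.png

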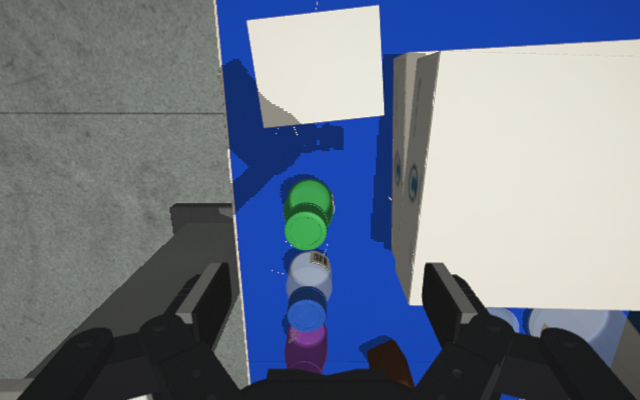

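```bash
python3 - <<'E'
from h import *
i=cv2.imread('pics/w2.png');cv2.imwrite('pics/w2z.png',cv2.resize(i[240:335,270:350],None,fx=8,fy=6.3*8/6.3*.78,interpolation=cv2.INTER_CUBIC))
f=optics.grab_frame('wrist');
# top-face circle ellipse of cap: fit by axis search: draw model
g=cv2.resize(i[240:335,270:350],None,fx=6,fy=6,interpolation=cv2.INTER_CUBIC)
def circ(cx,cy,r,z):
    a=np.linspace(0,2*np.pi,80);return np.c_[cx+r*np.cos(a),cy+r*np.sin(a),0*a+z]
m=silhouettes('sample_bottle','wrist')
for q in m: print(q['bbox'],q['score'])
cx,cy=.409,.382
for z,r in[(.105,.021),(.081,.021),(.055,.028),(0,.026)]:
    p=(proj(f,circ(cx,cy,r,z))-[270,240]+.5)*6
    cv2.polylines(g,[p.astype(int)],True,(0,255,255),1)
for th in [40,60,80]:
    t=np.radians(th);h=np.linspace(-.014/.028,.014/.028,9)
    L=[[cx+.0285*np.cos(t+a),cy+.0285*np.sin(t+a),z] for z,hs in((.011,h),(.041,h[::-1])) for a in hs]
    p=(proj(f,L)-[270,240]+.5)*6; cv2.polylines(g,[p.astype(int)],True,(0,int(th*3),255-th),1)
cv2.imwrite('pics/w2m.png',g)
cv2.imwrite('pics/w2z.png',cv2.resize(i[240:335,270:350],None,fx=6,fy=6,interpolation=cv2.INTER_CUBIC))
E
```

```text
[294.5, 250.0, 337.5, 333.9] 0.9
[289.1, 326.7, 333.0, 372.4] 0.8
[372.9, 342.1, 420.0, 385.3] 0.51
```

View pics/w2m.png

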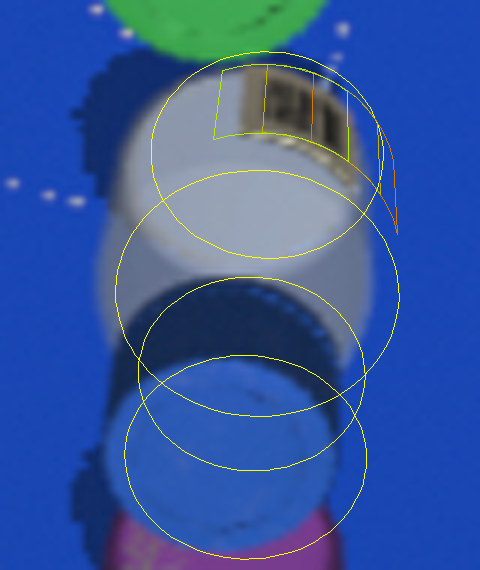

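View pics/w2z.png

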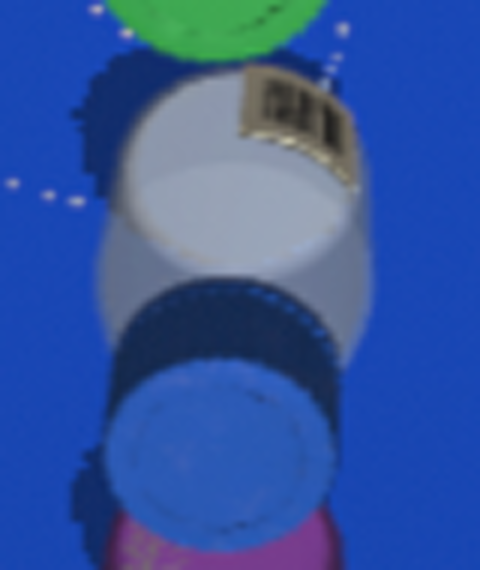

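>>> {"fn": "jog_arm", "kwargs": {
  "increments": [
    {"slide": [-28,-5,0],"rotation": [0,0,0]},
    {"slide": [-28,-5,0],"rotation": [0,0,0]},
    {"slide": [-28,-5,0],"rotation": [0,0,0]},
    {"slide": [-28,-5,0],"rotation": [0,0,0]},
    {"slide": [-30,-4.5,0],"rotation": [0,0,0]},
    {"slide": [0,0,10],"rotation": [0,0,-6]},
    {"slide": [0,0,10],"rotation": [0,0,-6]},
    {"slide": [0,0,10],"rotation": [0,0,-6]},
    {"slide": [0,0,10],"rotation": [0,0,-6]},
    {"slide": [0,0,10],"rotation": [0,0,-6]},
    {"slide": [0,0,10],"rotation": [0,0,-6]},
    {"slide": [0,0,10],"rotation": [0,0,-6]},
    {"slide": [0,0,10],"rotation": [0,0,-6]},
    {"slide": [0,0,10],"rotation": [0,0,-6]},
    {"slide": [0,0,10],"rotation": [0,0,-6]},
    {"slide": [0,0,0],"rotation": [0,0,0]}
  ]
}}

```text
time: 5.05
tool_pos: [0.3981, 0.3839, 0.1528]
tool_rot: [-0.001, 0.253, 0.967, -0.002]
contact_force: [-0.9, 0.0, -0.5]
gripper_width: 0.999
```

```bash
python3 - <<'E'
from h import *
f=optics.grab_frame('wrist');s=state();print(s['time'],s['tool_pos'],s['joint_pos'].round(2))
g=f['frame'].copy()
a=np.linspace(0,2*np.pi,80)
for z,r in[(.105,.021),(.055,.028)]:
    cv2.polylines(g,[proj(f,np.c_[.405+r*np.cos(a),.382+r*np.sin(a),0*a+z]).astype(int)],True,(0,255,255),1)
cv2.imwrite('pics/w3.png',g)
E
```

```text
5.1 [0.39869419 0.38418515 0.15402042] [ 0.63 -0.05  1.85  0.    1.35 -0.42]
```

View pics/w3.png

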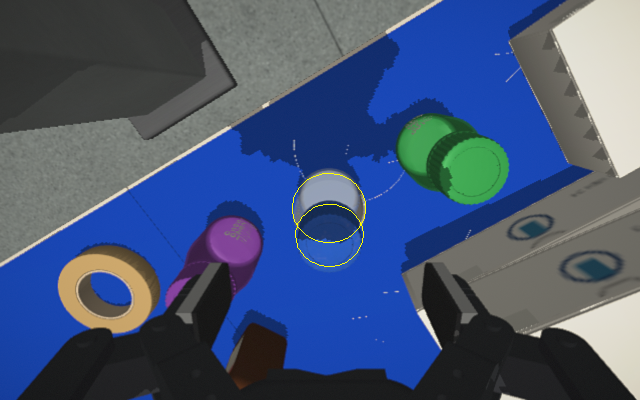

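>>> {"fn": "jog_arm", "kwargs": {
  "increments": [
    {"slide": [-6.5,1.5,10],"rotation": [0,0,0]},
    {"slide": [0,0,15],"rotation": [0,0,0]},
    {"slide": [0,0,15],"rotation": [0,0,0]},
    {"slide": [0,0,15],"rotation": [0,0,0]},
    {"slide": [0,0,12],"rotation": [0,0,0]},
    {"slide": [0,0,8],"rotation": [0,0,0]},
    {"slide": [0,0,0],"rotation": [0,0,0]},
    {"slide": [0,0,0],"rotation": [0,0,0]}
  ]
}}

```text
time: 5.77
tool_pos: [0.4069, 0.3822, 0.0802]
tool_rot: [-0.0, 0.255, 0.967, -0.0]
contact_force: [-0.1, -0.5, 0.1]
gripper_width: 1.006
```

```bash
python3 - <<'E'
from h import *
f=optics.grab_frame('wrist');s=state();print(s['time'],s['tool_pos'],s['contact_force'])
g=f['frame'].copy()
cv2.imwrite('pics/w4.png',g)
E
```

```text
5.8167 [0.40737014 0.38258859 0.08098527] [-0.08461096  0.32188314 -0.43888112]
```

View pics/w4.png

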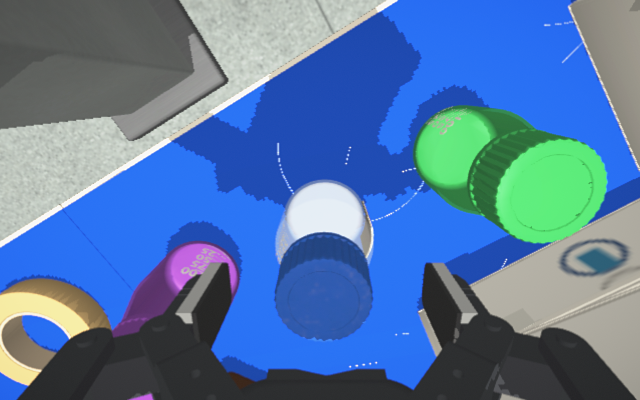

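>>> {"fn": "jog_arm", "kwargs": {
  "increments": [
    {"slide": [1.5,0,5],"rotation": [0,0,0]},
    {"slide": [0,0,0],"rotation": [0,0,0]}
  ]
}}

```text
time: 5.98
tool_pos: [0.4056, 0.3832, 0.0755]
tool_rot: [0.0, 0.255, 0.967, 0.0]
contact_force: [-0.9, -0.3, -0.2]
gripper_width: 1.002
```

>>> {"fn": "jog_arm", "kwargs": {
  "fingers": 0,
  "increments": [
    {"slide": [0,0,0],"rotation": [0,0,0]},
    {"slide": [0,0,0],"rotation": [0,0,0]},
    {"slide": [0,0,0],"rotation": [0,0,0]},
    {"slide": [0,0,0],"rotation": [0,0,0]},
    {"slide": [0,0,0],"rotation": [0,0,0]},
    {"slide": [0,0,0],"rotation": [0,0,0]},
    {"slide": [0,0,0],"rotation": [0,0,0]},
    {"slide": [0,0,0],"rotation": [0,0,0]},
    {"slide": [0,0,0],"rotation": [0,0,0]},
    {"slide": [0,0,0],"rotation": [0,0,0]},
    {"slide": [0,0,0],"rotation": [0,0,0]},
    {"slide": [0,0,0],"rotation": [0,0,0]}
  ]
}}

```text
time: 6.98
tool_pos: [0.406, 0.3832, 0.0759]
tool_rot: [0.0, 0.255, 0.967, 0.0]
contact_force: [0.9, -0.7, 5.7]
gripper_width: 0.473
```

```bash
python3 - <<'E'
from h import *
f=optics.grab_frame('wrist');s=state();print(s['time'],s['tool_pos'],s['contact_force'],s['gripper_width'])
g=f['frame'].copy()
cv2.imwrite('pics/w5.png',g)
E
```

```text
7.0333 [0.40596961 0.38324973 0.07590286] [-0.42398521 -0.2575544   5.13690259] 0.4759943664802292
```

View pics/w5.png

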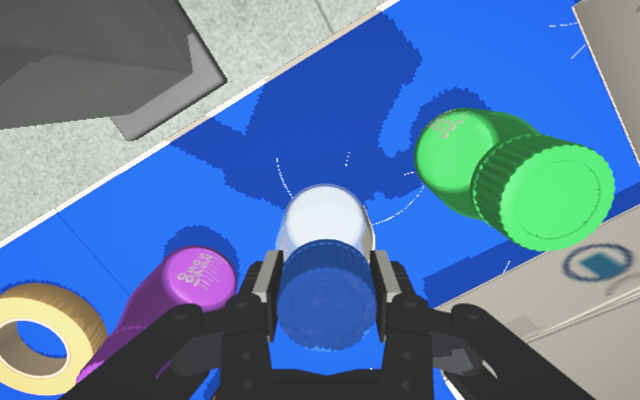

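>>> {"fn": "jog_arm", "kwargs": {
  "increments": [
    {"slide": [0,0,-15],"rotation": [0,0,0]},
    {"slide": [0,0,-25],"rotation": [0,0,0]},
    {"slide": [0,0,-25],"rotation": [0,0,0]},
    {"slide": [0,0,-25],"rotation": [0,0,0]},
    {"slide": [0,0,-25],"rotation": [0,0,0]},
    {"slide": [0,0,-25],"rotation": [0,0,0]},
    {"slide": [0,0,-10],"rotation": [0,0,0]},
    {"slide": [0,0,0],"rotation": [0,0,3.5]},
    {"slide": [0,0,0],"rotation": [0,0,6]},
    {"slide": [0,0,0],"rotation": [0,0,6]},
    {"slide": [0,0,0],"rotation": [0,0,6]},
    {"slide": [0,0,0],"rotation": [0,0,6]},
    {"slide": [0,0,0],"rotation": [0,0,6]},
    {"slide": [0,0,0],"rotation": [0,0,6]},
    {"slide": [0,0,0],"rotation": [0,0,6]},
    {"slide": [0,0,0],"rotation": [0,0,6]},
    {"slide": [0,0,0],"rotation": [0,0,6]},
    {"slide": [0,0,0],"rotation": [0,0,3]},
    {"slide": [0,0,0],"rotation": [0,0,0]}
  ]
}}

```text
time: 8.62
tool_pos: [0.4048, 0.3824, 0.2231]
tool_rot: [-0.0, 0.708, 0.706, -0.002]
contact_force: [0.7, -0.7, -1.6]
gripper_width: 0.477
```

>>> {"fn": "jog_arm", "kwargs": {
  "increments": [
    {"slide": [-15,2,0],"rotation": [0,0,0]},
    {"slide": [-30,4,0],"rotation": [0,0,0]},
    {"slide": [-30,4,0],"rotation": [0,0,0]},
    {"slide": [-30,4,0],"rotation": [0,0,0]},
    {"slide": [-30,4,0],"rotation": [0,0,0]},
    {"slide": [-30,4,0],"rotation": [0,0,0]},
    {"slide": [-30,4,0],"rotation": [0,0,0]},
    {"slide": [-30,4,0],"rotation": [0,0,0]},
    {"slide": [-30,4,0],"rotation": [0,0,0]},
    {"slide": [-30,4,0],"rotation": [0,0,0]},
    {"slide": [-30,4,0],"rotation": [0,0,0]},
    {"slide": [-15,2,0],"rotation": [0,0,0]},
    {"slide": [0,0,0],"rotation": [0,0,0]}
  ]
}}

```text
time: 9.7
tool_pos: [0.4488, 0.0498, 0.2245]
tool_rot: [0.0, 0.709, 0.705, -0.001]
contact_force: [-0.1, 0.1, -1.5]
gripper_width: 0.475
```

```bash
cat > look.py <<'E'
import sys
from h import *
tag=sys.argv[1]
for n in ['wrist','top','scene']:
    f=optics.grab_frame(n);cv2.imwrite(f'pics/{n}_{tag}.png',f['frame'])
    for th,z in [('sample_bottle',0),('label',.026),('reader',0),('window',.026),('bumper_face',.052)]:
        print(n,th,[(np.round(q['uv'],1).tolist(),round(q['score'],2),atz(f,q['uv'],z).round(3).tolist()) for q in place_of(th,n)[:3]])
s=state();print({k:np.round(s[k],4) for k in ['time','tool_pos','tool_rot','joint_pos','contact_force','ft_torque','gripper_width']})
E
python3 look.py a
```

```text
wrist sample_bottle [([325.4, 213.3], 0.85, [0.448, -0.008, 0.0])]
wrist label [([374.8, 231.2], 0.91, [0.503, -0.02, 0.026])]
wrist reader [([486.1, 165.3], 0.95, [0.628, 0.049, 0.0])]
wrist window [([462.2, 174.1], 0.74, [0.592, 0.045, 0.026])]
wrist bumper_face [([426.8, 175.7], 0.63, [0.547, 0.05, 0.052])]
top sample_bottle [([258.0, 232.7], 0.57, [0.398, 0.273, 0.0]), ([195.6, 227.5], 0.52, [0.409, 0.475, 0.0]), ([331.0, 211.1], 0.44, [0.475, 0.039, 0.0])]
top label [([265.8, 227.2], 0.75, [0.414, 0.246, 0.026]), ([193.9, 215.7], 0.66, [0.444, 0.477, 0.026]), ([271.3, 196.0], 0.39, [0.515, 0.233, 0.026])]
top reader [([333.7, 164.1], 0.62, [0.631, 0.034, 0.0])]
top window [([328.7, 176.8], 0.65, [0.582, 0.05, 0.026]), ([394.3, 243.5], 0.29, [0.373, -0.162, 0.026])]
top bumper_face []
scene sample_bottle [([250.9, 206.6], 0.87, [0.402, 0.276, 0.0]), ([212.0, 187.9], 0.7, [0.415, 0.475, 0.0]), ([321.7, 175.9], 0.64, [0.705, 0.234, 0.0])]
scene label [([323.4, 162.9], 0.91, [0.754, 0.263, 0.026]), ([259.4, 200.7], 0.9, [0.411, 0.246, 0.026]), ([217.5, 181.6], 0.73, [0.424, 0.452, 0.026])]
scene reader [([356.2, 197.9], 0.78, [0.636, 0.047, 0.0])]
scene window [([348.0, 193.0], 0.7, [0.607, 0.06, 0.026])]
scene bumper_face [([342.7, 196.4], 0.66, [0.538, 0.034, 0.052])]
{'time': np.float64(10.6), 'tool_pos': array([0.4492, 0.0529, 0.2253]), 'tool_rot': array([ 0.    ,  0.7075,  0.7067, -0.    ]), 'joint_pos': array([-0.0475, -0.3783,  2.0047, -0.    ,  1.5152, -0.0463]), 'contact_force': array([ 0.4776, -0.2431, -0.9841]), 'ft_torque': array([ 0.0285,  0.0157, -0.0024]), 'gripper_width': np.float64(0.4745)}
```

View pics/wrist_a.png

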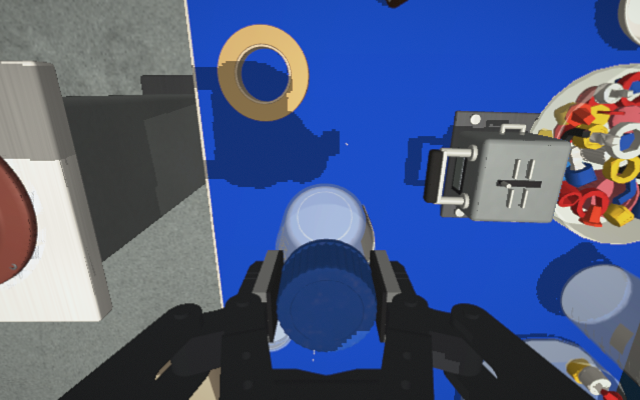

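```bash
python3 - <<'E'
from h import *
i=cv2.imread('pics/wrist_a.png')
cv2.imwrite('pics/wa_r.png',cv2.resize(i[100:240,400:580],None,fx=4.2,fy=4.2,interpolation=cv2.INTER_CUBIC))
cv2.imwrite('pics/wa_b.png',cv2.resize(i[175:280,260:390],None,fx=5,fy=5,interpolation=cv2.INTER_CUBIC))
E
```

```text
(no output)
```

View pics/wa_r.png

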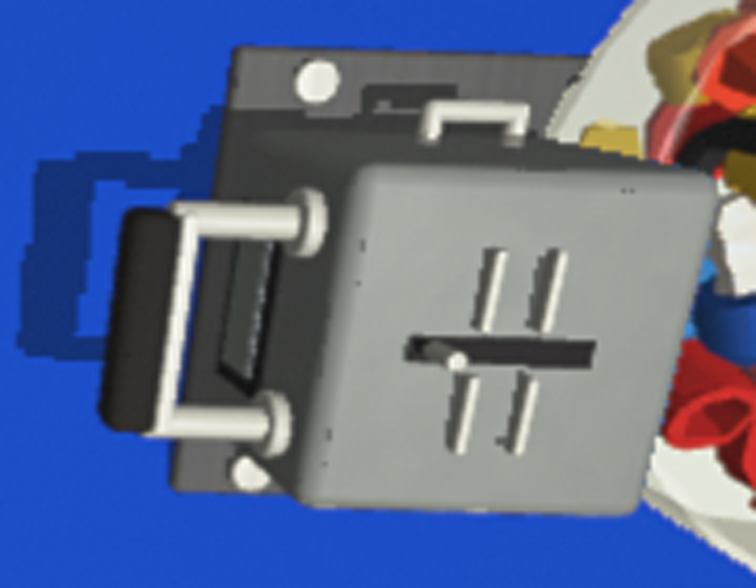

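View pics/wa_b.png

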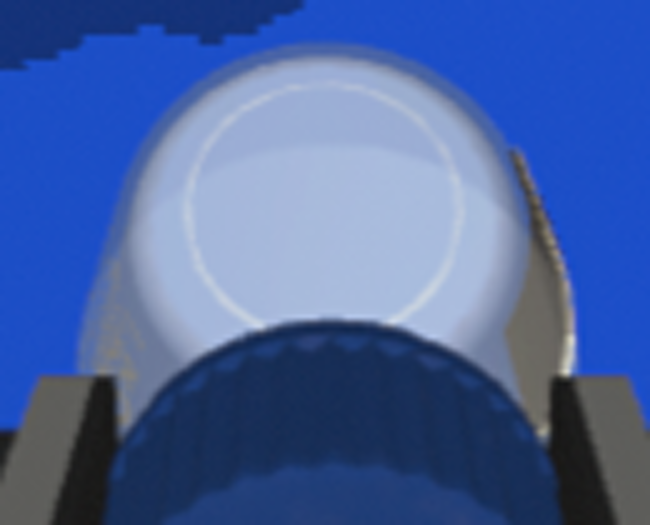

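```bash
python3 - <<'E'
import cv2
i=cv2.imread('pics/scene_a.png')
cv2.imwrite('pics/sa.png',cv2.resize(i[120:220,280:400],None,fx=6,fy=6,interpolation=cv2.INTER_CUBIC))
E
```

```text
(no output)
```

View pics/sa.png

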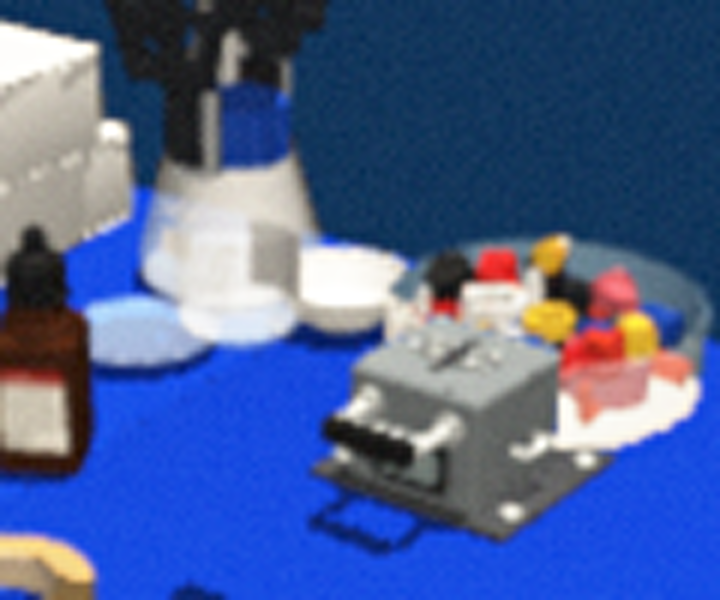

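```bash
python3 - <<'E'
from h import *
from scipy.optimize import least_squares
f=optics.grab_frame('wrist')
def fit(f,M,P,lab):
    M=np.array(M);P=np.array(P,float)
    def W(p): c,s=np.cos(p[2]),np.sin(p[2]);return np.c_[p[0]+c*M[:,0]-s*M[:,1],p[1]+s*M[:,0]+c*M[:,1],M[:,2]]
    r=least_squares(lambda p:(proj(f,W(p))-P).ravel(),[.63,.045,0]);print(lab,r.x.round(4),r.fun.reshape(-1,2).round(1).tolist())
    return r.x,W
M=[(-.045,.06,.006),(-.045,-.06,.006),(-.04,.04,.07),(-.04,-.04,.07),(.04,.04,.07),(.04,-.04,.07)]
P=np.array([(235,48),(175,490),(355,166),(297,507),(720,172),(640,517)])/4.2+[400-.5,100-.5]
x,W=fit(f,M,P,'wrist')
ft=optics.grab_frame('top')
P2=np.c_[np.array([130,528,200,472,208,487])/11.+300,np.array([355,375,295,303,35,50])/10.9+145]-.5
M2=[(-.045,.06,.006),(-.045,-.06,.006),(-.04,.04,.07),(-.04,-.04,.07),(.04,.04,.07),(.04,-.04,.07)]
fit(ft,M2,P2,'top')
def p3(a):c,s=np.cos(x[2]),np.sin(x[2]);return np.array([x[0]+c*a[0]-s*a[1],x[1]+s*a[0]+c*a[1],a[2]])
print('bar',proj(f,[p3((-.082,.026,.059)),p3((-.082,-.026,.059))]), np.array([(128,207),(103,425)])/4.2+[400,100])
print('bottle target',p3((-.095,0,0)))
# label pred overlay
s=state();g=f['frame'].copy();g=cv2.resize(g[175:280,260:390],None,fx=5,fy=5)
cx,cy,z0=s['tool_pos'][0],s['tool_pos'][1],s['tool_pos'][2]-.0759
a=np.linspace(0,2*np.pi,80)
for z,r in[(.105,.021),(.055,.028),(.006,.028)]:
    cv2.polylines(g,[((proj(f,np.c_[cx+r*np.cos(a),cy+r*np.sin(a),0*a+z+z0])-[260,175]+.5)*5).astype(int)],True,(0,255,255),1)
for th,col in[(-8,(0,0,255)),(0,(0,255,0)),(8,(255,255,0))]:
    t=np.radians(th);h=np.linspace(-.5,.5,9)
    L=[[cx+.0285*np.cos(t+a),cy+.0285*np.sin(t+a),z+z0] for z,hs in((.011,h),(.041,h[::-1])) for a in hs]
    cv2.polylines(g,[((proj(f,L)-[260,175]+.5)*5).astype(int)],True,col,1)
cv2.imwrite('pics/wa_m.png',g)
E
```

```text
wrist [ 0.6281  0.0514 -0.0208] [[-1.0, -0.6], [-1.2, 0.9], [-0.7, -1.1], [-0.8, 1.6], [2.6, -0.8], [0.7, 0.8]]
top [ 0.6273  0.0461 -0.0213] [[-0.3, 0.2], [0.3, 0.1], [-0.4, 0.3], [0.3, 0.7], [0.1, -0.5], [-0.1, -0.7]]
bar [[430.4136606  150.6221408 ]
 [424.17991766 203.54838342]] [[430.47619048 149.28571429]
 [424.52380952 201.19047619]]
bottle target [0.53313686 0.05337051 0.        ]
```

View pics/wa_m.png

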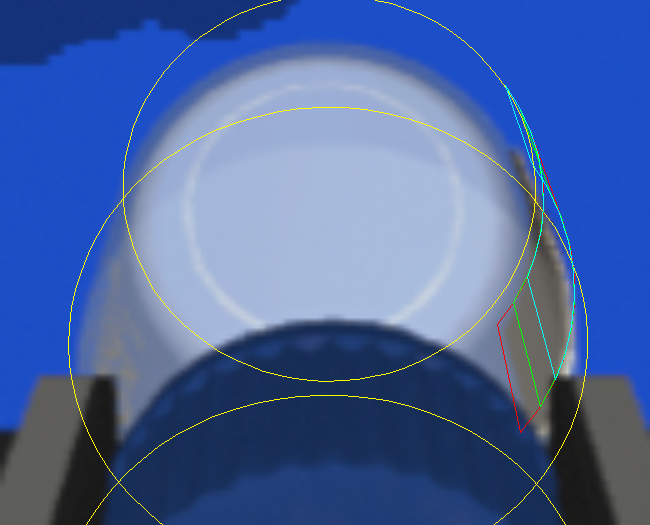

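```bash
python3 - <<'E'
from h import *
from scipy.optimize import least_squares
from scipy.spatial.transform import Rotation as Ro
f=optics.grab_frame('wrist');s=state();q=s['tool_rot'];T=Ro.from_quat([q[1],q[2],q[3],q[0]]).as_matrix()
R=np.array(f['R']);C=-R.T@f['t'];print((T.T@(C-s['tool_pos'])).round(4))
T2=Ro.from_quat([.706,.708,.001,.001]).as_matrix()
Rt=np.array([[0,-.95,-.312],[1,0,0],[0,-.312,.95]])
R2=(T2@Rt).T;C2=np.array([.4295,.5241,.2558])+T2@[.0794,-.0004,-.14226]
P=np.array([(242,135),(355,188),(247,67),(352,115),(222,455)])/6.+[269.5,239.5]
def mod(p):
    cx,cy,th,dz=p; e=.014/.028
    X=np.array([[cx+.0285*np.cos(th+a),cy+.0285*np.sin(th+a),z] for a,z in[(e,.041),(-e,.041),(e,.011),(-e,.011)]]+[[cx,cy,.105]])
    g=dict(f);g['R']=R2;g['t']=-R2@(C2+[0,0,dz]);return proj(g,X)
for dzf in (0,1):
    r=least_squares(lambda p:np.r_[(mod([*p[:3],p[3]*dzf])-P).ravel(),p[3]*0],[.405,.382,1,0]);print(r.x.round(4),np.degrees(r.x[2]),r.fun[:-1].reshape(-1,2).round(1).tolist())
E
```

```text
[ 0.0795  0.0005 -0.1423]
[0.4095 0.3795 1.0682 0.    ] 61.20103656455895 [[-0.7, -0.6], [0.4, 0.3], [-0.4, -0.6], [0.6, 0.5], [0.1, 0.4]]
[0.4095 0.3765 1.0728 0.0048] 61.46826311887919 [[-0.6, -0.4], [0.2, 0.3], [-0.4, -0.3], [0.5, 0.7], [0.4, -0.2]]
```

>>> {"fn": "jog_arm", "kwargs": {
  "increments": [
    {"slide": [0,14,10],"rotation": [0,0,2]},
    {"slide": [0,14,20],"rotation": [0,0,0]},
    {"slide": [0,0,25],"rotation": [0,0,0]},
    {"slide": [0,0,25],"rotation": [0,0,0]},
    {"slide": [0,0,25],"rotation": [0,0,0]},
    {"slide": [0,0,20],"rotation": [0,0,0]},
    {"slide": [0,0,15],"rotation": [0,0,0]},
    {"slide": [0,0,0],"rotation": [0,0,0]},
    {"slide": [0,0,0],"rotation": [0,0,0]}
  ]
}}

```text
time: 11.5
tool_pos: [0.4765, 0.0524, 0.0846]
tool_rot: [-0.001, 0.72, 0.694, -0.001]
contact_force: [0.0, -1.3, -1.3]
gripper_width: 0.471
```

```bash
python3 look.py b; python3 - <<'E'
import cv2
i=cv2.imread('pics/wrist_b.png')
cv2.imwrite('pics/wb.png',cv2.resize(i[120:320,250:510],None,fx=3,fy=3,interpolation=cv2.INTER_CUBIC))
i=cv2.imread('pics/top_b.png')
cv2.imwrite('pics/tb.png',cv2.resize(i[140:240,290:390],None,fx=6,fy=6,interpolation=cv2.INTER_CUBIC))
E
```

```text
wrist sample_bottle [([324.5, 215.4], 0.58, [0.475, 0.045, 0.0])]
wrist label [([374.0, 232.9], 0.77, [0.508, 0.042, 0.026])]
wrist reader [([536.0, 206.6], 0.75, [0.628, 0.047, -0.0])]
wrist window [([500.0, 224.8], 0.6, [0.59, 0.045, 0.026])]
wrist bumper_face [([448.5, 236.4], 0.85, [0.547, 0.05, 0.052]), ([324.3, 215.1], 0.3, [0.476, 0.065, 0.052])]
top sample_bottle [([196.4, 229.7], 0.85, [0.402, 0.472, 0.0]), ([258.0, 234.7], 0.57, [0.392, 0.273, 0.0]), ([330.6, 208.4], 0.4, [0.483, 0.041, 0.0])]
top label [([196.3, 216.9], 0.75, [0.441, 0.469, 0.026]), ([266.3, 227.4], 0.62, [0.413, 0.244, 0.026]), ([329.6, 196.5], 0.44, [0.518, 0.045, 0.026])]
top reader [([328.4, 164.0], 0.81, [0.631, 0.051, 0.0])]
top window [([297.7, 235.5], 0.68, [0.39, 0.144, 0.026]), ([329.8, 177.3], 0.65, [0.581, 0.046, 0.026]), ([331.4, 209.3], 0.54, [0.477, 0.039, 0.026])]
top bumper_face []
scene sample_bottle [([252.3, 210.2], 0.68, [0.389, 0.257, 0.0]), ([213.1, 189.3], 0.65, [0.41, 0.464, 0.0])]
scene label [([333.7, 208.1], 0.96, [0.504, 0.042, 0.026]), ([260.7, 201.5], 0.77, [0.41, 0.239, 0.026]), ([217.8, 182.2], 0.68, [0.422, 0.448, 0.026])]
scene reader [([352.6, 197.8], 0.93, [0.63, 0.057, 0.0])]
scene window []
scene bumper_face [([343.8, 196.0], 0.5, [0.542, 0.032, 0.052])]
{'time': np.float64(12.4), 'tool_pos': array([0.4771, 0.0524, 0.0853]), 'tool_rot': array([-0.000e+00,  7.198e-01,  6.942e-01, -1.000e-04]), 'joint_pos': array([-0.0458, -0.1614,  2.0731, -0.    ,  1.23  , -0.0097]), 'contact_force': array([ 0.4404,  0.538 , -1.2573]), 'ft_torque': array([-0.0112, -0.0183, -0.0188]), 'gripper_width': np.float64(0.4736)}
```

View pics/wb.png

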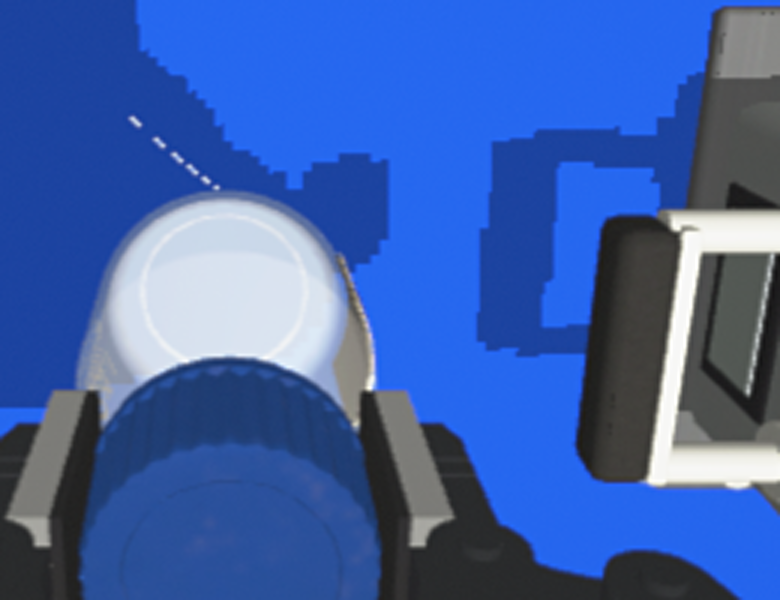

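View pics/tb.png

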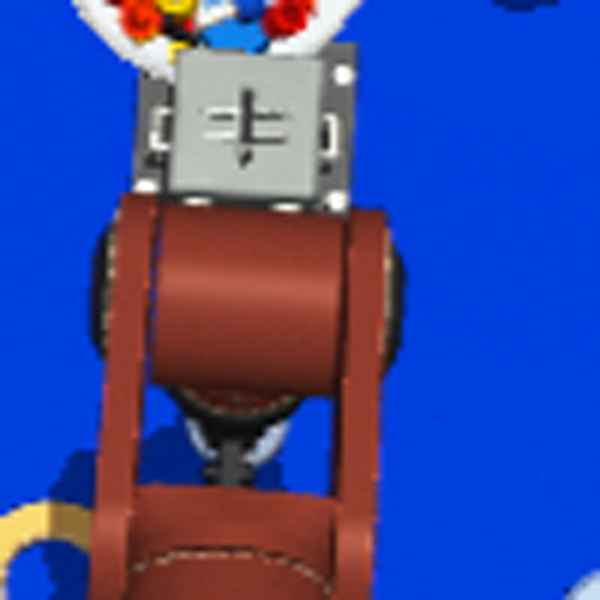

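```bash
python3 - <<'E'
from h import *
f=optics.grab_frame('wrist')
u=lambda a,b:(a/3+249.5,b/3+119.5)
print('base ring',atz(f,u(225,288),.0105)) 
print('bar top front corners',atz(f,u(606,217),.059),atz(f,u(580,468),.059))
print('foot corner',atz(f,u(715,10),.006))
i=cv2.imread('pics/scene_b.png')
cv2.imwrite('pics/sb.png',cv2.resize(i[130:230,290:400],None,fx=7,fy=6,interpolation=cv2.INTER_CUBIC))
E
```

```text
base ring [0.47638205 0.04915482 0.0105    ]
bar top front corners [0.54484556 0.07858001 0.059     ] [0.54392839 0.02833533 0.059     ]
foot corner [0.58483328 0.10799214 0.006     ]
```

View pics/sb.png

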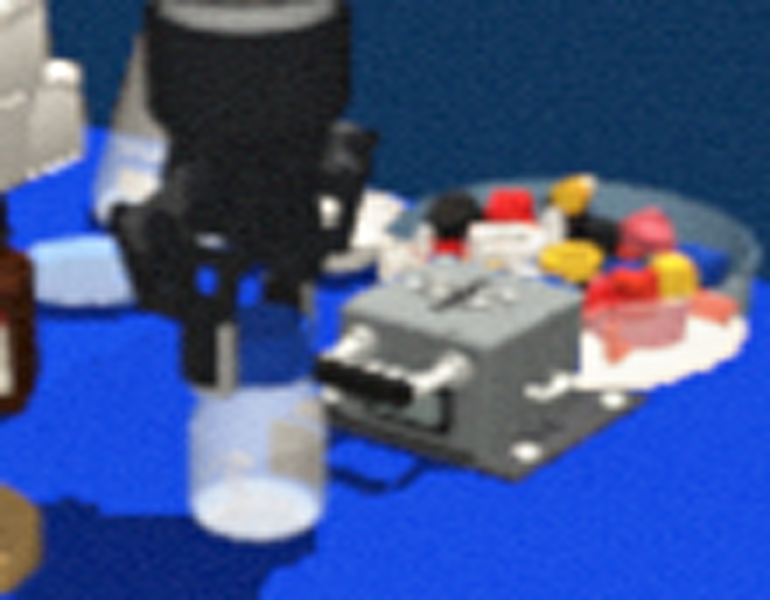

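>>> {"fn": "jog_arm", "kwargs": {
  "increments": [
    {"slide": [0,0,4],"rotation": [0,0,0]},
    {"slide": [0,0,2],"rotation": [0,0,0]},
    {"slide": [0,0,1],"rotation": [0,0,0]},
    {"slide": [0,0,1],"rotation": [0,0,0]},
    {"slide": [0,0,0],"rotation": [0,0,0]},
    {"slide": [0,0,0],"rotation": [0,0,0]},
    {"slide": [0,0,0],"rotation": [0,0,0]}
  ]
}}

```text
time: 13.03
tool_pos: [0.4772, 0.0524, 0.0774]
tool_rot: [0.0, 0.72, 0.694, 0.0]
contact_force: [-0.2, -0.3, -0.9]
gripper_width: 0.472
```

>>> {"fn": "jog_arm", "kwargs": {
  "increments": [
    {"slide": [0,0,1],"rotation": [0,0,0]},
    {"slide": [0,5,0],"rotation": [0,0,0]},
    {"slide": [0,8,0],"rotation": [0,0,0]},
    {"slide": [0,8,0],"rotation": [0,0,0]},
    {"slide": [0,8,0],"rotation": [0,0,0]},
    {"slide": [0,4,0],"rotation": [0,0,0]},
    {"slide": [0,0,0],"rotation": [0,0,0]},
    {"slide": [0,0,0],"rotation": [0,0,0]},
    {"slide": [0,0,0],"rotation": [0,0,0]}
  ]
}}

```text
time: 13.78
tool_pos: [0.5099, 0.0512, 0.0761]
tool_rot: [-0.0, 0.72, 0.694, -0.0]
contact_force: [-0.5, 0.5, -0.9]
gripper_width: 0.475
```

```bash
python3 look.py c; python3 - <<'E'
import cv2
i=cv2.imread('pics/wrist_c.png')
cv2.imwrite('pics/wc.png',cv2.resize(i[120:320,270:530],None,fx=3,fy=3,interpolation=cv2.INTER_CUBIC))
i=cv2.imread('pics/scene_c.png')
cv2.imwrite('pics/sc.png',cv2.resize(i[130:230,290:400],None,fx=7,fy=6,interpolation=cv2.INTER_CUBIC))
E
```

```text
wrist sample_bottle [([324.6, 216.0], 0.88, [0.509, 0.047, 0.0])]
wrist label [([371.4, 230.0], 0.81, [0.539, 0.047, 0.026])]
wrist reader [([493.5, 206.1], 0.76, [0.626, 0.05, 0.0])]
wrist window [([452.8, 228.8], 0.57, [0.589, 0.046, 0.026])]
wrist bumper_face [([391.9, 243.0], 0.78, [0.546, 0.05, 0.052])]
top sample_bottle [([193.3, 228.2], 0.88, [0.407, 0.483, 0.0]), ([257.9, 229.2], 0.85, [0.409, 0.274, 0.0]), ([330.9, 197.8], 0.63, [0.518, 0.041, 0.0])]
top label [([266.9, 227.3], 0.74, [0.413, 0.242, 0.026]), ([195.1, 216.5], 0.64, [0.442, 0.473, 0.026]), ([326.9, 191.2], 0.61, [0.535, 0.055, 0.026])]
top reader [([333.3, 165.0], 0.91, [0.628, 0.035, 0.0])]
top window [([331.8, 172.7], 0.86, [0.596, 0.04, 0.026])]
top bumper_face []
scene sample_bottle [([213.8, 187.1], 0.93, [0.422, 0.475, 0.0]), ([333.6, 213.0], 0.82, [0.518, 0.051, 0.0]), ([253.5, 206.2], 0.6, [0.408, 0.272, 0.0])]
scene label [([338.0, 205.7], 0.69, [0.523, 0.04, 0.026]), ([215.9, 180.9], 0.66, [0.424, 0.461, 0.026]), ([259.3, 198.6], 0.56, [0.42, 0.256, 0.026])]
scene reader [([354.0, 198.4], 0.76, [0.629, 0.051, 0.0])]
scene window [([347.4, 195.1], 0.8, [0.594, 0.053, 0.026])]
scene bumper_face [([340.9, 194.1], 0.59, [0.547, 0.046, 0.052])]
{'time': np.float64(14.6833), 'tool_pos': array([0.5101, 0.0512, 0.0763]), 'tool_rot': array([-0.    ,  0.7198,  0.6942,  0.    ]), 'joint_pos': array([-0.0452, -0.0655,  2.0024,  0.    ,  1.2047, -0.009 ]), 'contact_force': array([ 0.0137, -0.7502, -1.6097]), 'ft_torque': array([ 0.0391, -0.023 ,  0.0477]), 'gripper_width': np.float64(0.4765)}
```

View pics/wc.png

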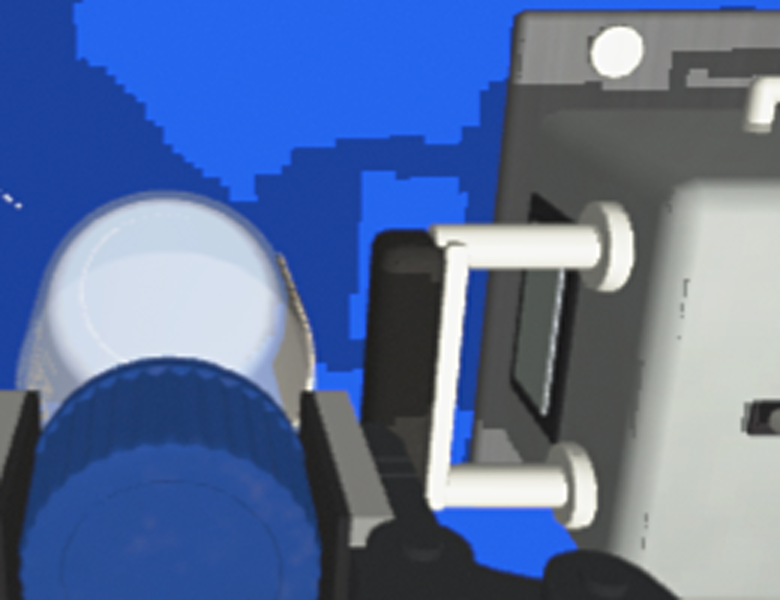

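View pics/sc.png

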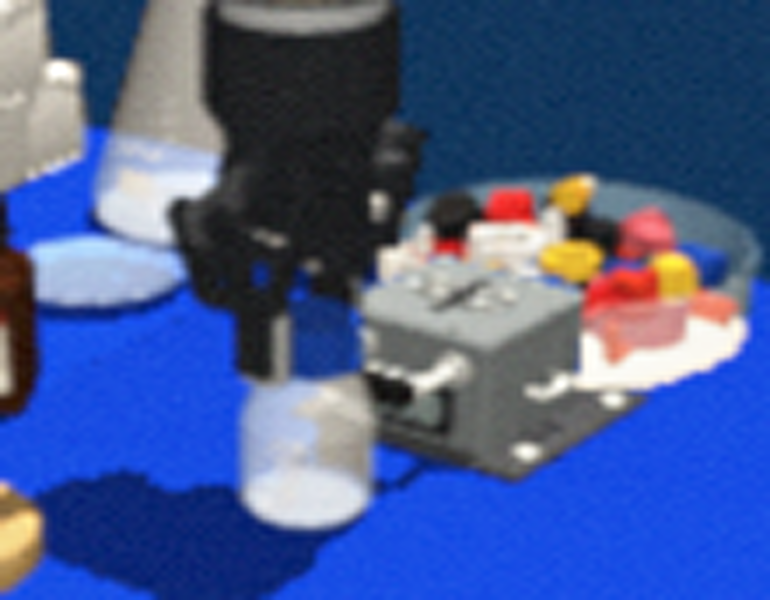

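>>> {"fn": "jog_arm", "kwargs": {
  "increments": [
    {"slide": [0,4,0],"rotation": [0,0,0]},
    {"slide": [0,4,0],"rotation": [0,0,0]},
    {"slide": [0,3,0],"rotation": [0,0,0]},
    {"slide": [0,2,0],"rotation": [0,0,0]},
    {"slide": [0,0,0],"rotation": [0,0,0]},
    {"slide": [0,0,0],"rotation": [0,0,0]},
    {"slide": [0,0,0],"rotation": [0,0,0]}
  ]
}}

```text
time: 15.27
tool_pos: [0.5228, 0.0508, 0.0761]
tool_rot: [-0.0, 0.72, 0.694, -0.0]
contact_force: [-3.3, 0.8, 1.5]
gripper_width: 0.475
```

>>> {"fn": "jog_arm", "kwargs": {
  "increments": [
    {"slide": [0,3,0],"rotation": [0,0,0]},
    {"slide": [0,3,0],"rotation": [0,0,0]},
    {"slide": [0,3,0],"rotation": [0,0,0]},
    {"slide": [0,2,0],"rotation": [0,0,0]},
    {"slide": [0,0,0],"rotation": [0,0,0]},
    {"slide": [0,0,0],"rotation": [0,0,0]},
    {"slide": [0,0,0],"rotation": [0,0,0]}
  ]
}}

```text
time: 15.85
tool_pos: [0.5331, 0.0504, 0.0761]
tool_rot: [-0.001, 0.72, 0.694, -0.001]
contact_force: [-8.1, 0.6, 4.5]
gripper_width: 0.474
```

```bash
python3 look.py d; python3 - <<'E'
import cv2
i=cv2.imread('pics/wrist_d.png')
cv2.imwrite('pics/wd.png',cv2.resize(i[120:320,270:530],None,fx=3,fy=3,interpolation=cv2.INTER_CUBIC))
i=cv2.imread('pics/scene_d.png')
cv2.imwrite('pics/sd.png',cv2.resize(i[150:220,310:390],None,fx=9,fy=8,interpolation=cv2.INTER_CUBIC))
i=cv2.imread('pics/top_d.png')
cv2.imwrite('pics/td.png',cv2.resize(i[140:220,290:380],None,fx=8,fy=7,interpolation=cv2.INTER_CUBIC))
E
```

```text
wrist sample_bottle [([326.7, 214.1], 0.79, [0.534, 0.048, 0.0])]
wrist label [([369.2, 233.4], 0.64, [0.56, 0.044, 0.026])]
wrist reader [([463.1, 209.8], 0.7, [0.629, 0.048, -0.0])]
wrist window [([416.0, 227.9], 0.81, [0.589, 0.046, 0.026])]
wrist bumper_face [([376.4, 241.9], 0.85, [0.561, 0.05, 0.052])]
top sample_bottle [([257.2, 233.2], 0.73, [0.396, 0.275, 0.0]), ([194.2, 226.1], 0.68, [0.414, 0.48, 0.0]), ([331.3, 192.5], 0.43, [0.536, 0.04, 0.0])]
top label [([194.9, 218.1], 0.63, [0.437, 0.473, 0.026]), ([331.6, 183.5], 0.58, [0.561, 0.04, 0.026]), ([268.2, 227.5], 0.53, [0.413, 0.238, 0.026])]
top reader [([330.8, 163.3], 0.58, [0.633, 0.043, 0.0])]
top window []
top bumper_face []
scene sample_bottle [([210.9, 186.8], 0.79, [0.418, 0.485, 0.0]), ([339.4, 208.7], 0.78, [0.549, 0.052, 0.0]), ([250.8, 208.0], 0.62, [0.396, 0.27, 0.0])]
scene label [([215.7, 180.1], 0.95, [0.428, 0.467, 0.026]), ([261.0, 200.8], 0.74, [0.414, 0.242, 0.026]), ([345.3, 201.8], 0.66, [0.555, 0.035, 0.026])]
scene reader [([352.3, 201.9], 0.97, [0.607, 0.043, 0.0])]
scene window [([349.8, 195.7], 0.91, [0.595, 0.045, 0.026])]
scene bumper_face [([341.6, 193.1], 0.45, [0.553, 0.048, 0.052])]
{'time': np.float64(16.75), 'tool_pos': array([0.5331, 0.0504, 0.0761]), 'tool_rot': array([-0.0012,  0.7197,  0.6942, -0.0012]), 'joint_pos': array([-4.4700e-02, -7.8000e-03,  1.9469e+00, -1.0000e-04,  1.2059e+00,
       -8.6000e-03]), 'contact_force': array([-7.6839, -0.5619,  4.3091]), 'ft_torque': array([0.014 , 1.3586, 0.0202]), 'gripper_width': np.float64(0.4733)}
```

View pics/wd.png

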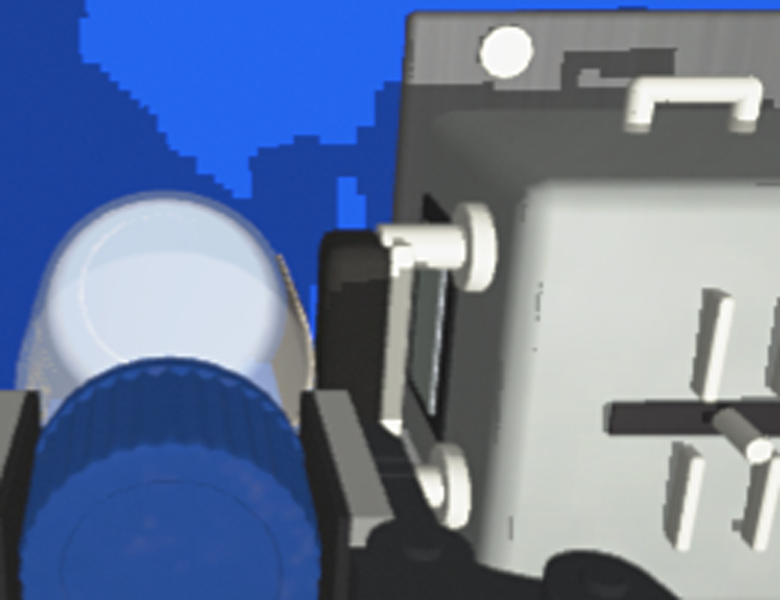

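View pics/sd.png

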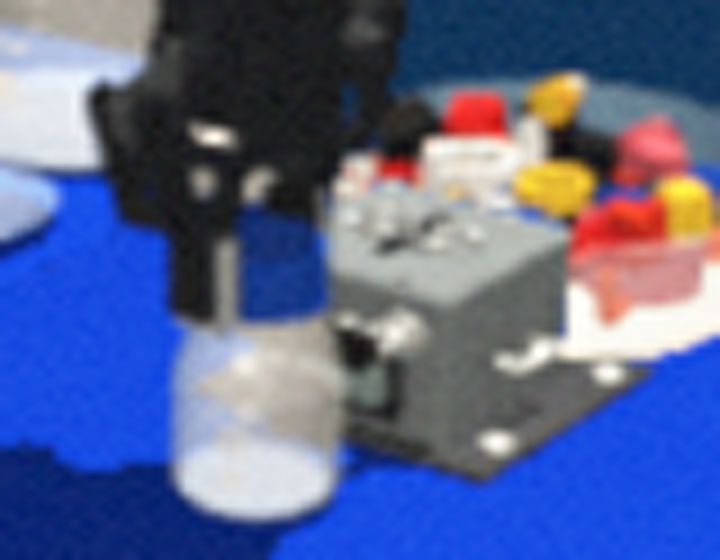

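View pics/td.png

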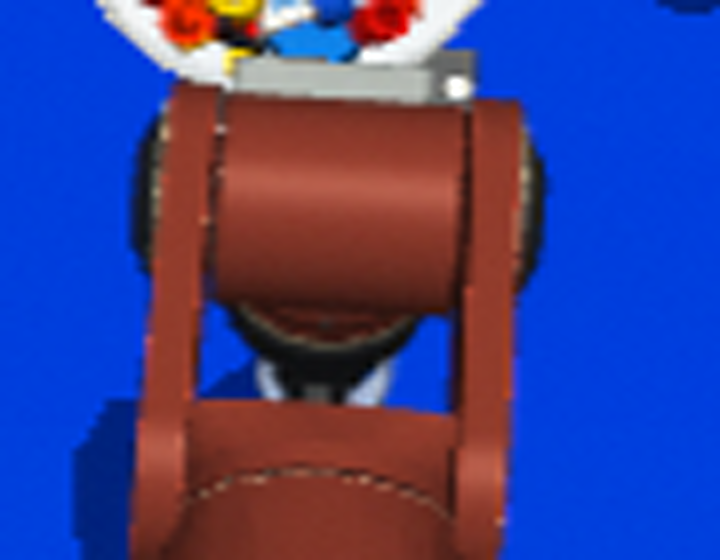

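```bash
python3 - <<'E'
from h import *
for _ in range(3):
    optics.grab_frame('wrist');s=state();print(s['time'],s['tool_pos'].round(4),s['contact_force'].round(1))
print(manip.job_done())
s=state();print(s['time'],s['tool_pos'].round(4),s['contact_force'].round(1),s['gripper_width'])
E
```

```text
16.8 [0.5331 0.0504 0.076 ] [-7.4  1.3  3.1]
16.85 [0.5331 0.0504 0.0761] [-7.8  0.3  3.3]
16.9 [0.5331 0.0504 0.0761] [-7.4 -0.3  3.4]
the job is handed in; nothing more can be done
None
the job is handed in; nothing more can be done
```

I gripped the blue-capped sample bottle by its cap from above and turned it about 62.6° clockwise so the label faces the reader's window. I set it down in front of the reader, pressed it onto the middle of the bumper, and handed the job in at about 16.9 s while still holding it. No verdict is reported, so the checks below are my own.

**Last checks:**
- **Push:** a steady 7.4 to 7.8 N against the reader, plus about 3 N of support from the worktop. The tool was still.
- **Bumper:** about 14 to 15 mm in, going by the force and the tool position. In the wrist picture the pin's base is between the rib pairs.
- **Label and position:** the label should be within about 1° of facing the window, worked out from a picture before the grasp plus the measured turn. The bottle is about 2 mm from the reader's middle line.
- **Bystanders:** nothing suggested contact with any of them, but I did not re-measure their positions at the end.

**Disagreements:**
- **Reader position:** the wrist and top cameras differed by about 5 mm sideways. I judged the centring by comparing the bottle with the reader's foot plate in the same wrist picture.
- **Top view:** at the end the arm hid the bottle and bumper from the top camera, so that camera could not confirm the final position.
- **First move call:** it was rejected as invalid input, so the arm did not move. About 1.7 s had passed on the clock by then.

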